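# Tip a reversible tube rack over the tray's edge

### The job

The flat reversible tube rack lies small wells up on the bench, beside a long edge of the low steel tray. Using only the fingertips, without gripping it or picking it up, push it flat against that edge of the tray until it tips up and flips over the edge into the tray, and leave it lying flat on the tray's floor with its large wells up. Leave the tip box, the bottle, the jar and the marker where they are.

Things in the scene. Friction and masses are not known exactly. Their poses are not given: they have to be found in the camera images.
- rack: the loose reversible tube rack: flat solid orange plastic block, 85 mm (its x) by 125 mm (its y) by 22 mm thick (its z), plain upright sides, edges rounded by 2 mm, 90 to 180 g. One broad face has 96 small wells (6 mm, 8 x 12), the other 24 large ones (12 mm, 4 x 6). Origin at the centre of the large-well face; z points out of the small-well face: up at the start, down once turned over
- rack_center (a point): the middle of the rack's body (11 mm from either broad face). At the start a long (125 mm) side of the rack faces the tray's near edge, 25 to 90 mm off and up to 15 degrees askew, with the rack's x axis pointing roughly at the tray
- tray: the low steel tray, fixed to the bench: 240 mm (its x) by 380 mm (its y), upright rim 10 mm high above the bench and 3 mm thick, floor 2 mm thick. Origin at the centre of its underside, on the bench; x points level across it from the near edge (the long edge beside the rack; outer face at x = -120 mm) to the far edge, y along the near edge. The 125 mm wide strip inside the near edge is empty
- tray_edge (a point): middle of the near edge: on the outer face of that rim, at its top, 10 mm above the bench. A rack pushed against the rim bears on this edge and pivots about it; friction of the rack on bench and rim is about 0.5 to 0.7. While about 10 N presses the rack on the rim, rubbing fingertips that rise carry the opposite side up with them; past upright it falls into the tray by itself
- tip_box: closed pipette tip box standing in the far half of the tray, 83 x 122 x 70 mm, orange base and clear lid; origin at the centre of its underside. To be left alone
- reagent_bottle: round white bottle with a blue cap in the far half of the tray, 44 mm across, 95 mm high; origin at the centre of its underside. To be left alone
- sample_jar: round clear jar with a white lid in the far half of the tray, 50 mm across, 55 mm high; origin at the centre of its underside. To be left alone
- marker: marker pen lying on the bench on the robot's right, about 120 mm long (its x) and 13 mm thick; origin on the bench under its middle. To be left alone
Not all that is in view belongs to the job. Leave any blue look-alike of the rack alone.

How it is judged:
On the way, in this order (a step that is already met when the one before it is completed fails the run):
1. the rack, still flat on the bench, is pushed up to the tray's near edge (x of rack_center in the frame of tray above -0.17 m and angle between rack's own z axis and vertical below 0.3 rad and height (world z) of rack_center below 0.03 m).
2. the rack stands tipped up on its long side at the tray's near edge (angle between rack's own z axis and vertical between 1.2 and 2 rad and x of rack_center in the frame of tray between -0.165 and -0.06 m).
At the end, for the whole second after the job is handed in: the rack lies at rest inside the tray, flat on its floor (within 3 degrees) with the large wells up, and the tip box, bottle, jar and marker are within 25 mm of where they stood (angle between rack's own z axis and vertical above 3.09159 rad and height (world z) of rack_center below 0.018 m and x of rack_center in the frame of tray between -0.08 and 0.08 m and y of rack_center in the frame of tray between -0.15 and 0.15 m and linear speed of rack below 0.01 m/s and angular speed of rack below 0.1 rad/s and distance of each of tip_box, reagent_bottle, sample_jar, marker from where it was at the start of the episode below 0.025 m); the robot touches nothing.
It fails at once if the rack is lifted or carried instead of being tipped over the edge (height (world z) of rack_center above 0.07 m or (height (world z) of rack_center above 0.04 m and angle between rack's own z axis and vertical below 0.4 rad) or (height (world z) of rack_center above 0.05 m and angle between rack's own z axis and vertical above 2.75 rad)).
It fails at once if the tip box, bottle, jar or marker is knocked over or shoved away (distance of any of tip_box, reagent_bottle, sample_jar, marker from where it was at the start of the episode above 0.025 m or angle between any of tip_box, reagent_bottle, sample_jar, marker's own z axis and vertical above 0.5 rad).
It also fails if it takes over 45 s, if anything falls off the work surface, if the arm or the gripper's body presses on something with over 40 N, if the wrist force passes 120 N, or if a joint passes its speed limit or range.

### The arm

A 6-joint arm with a two-finger parallel gripper is mounted at the origin on the work surface. World frame = base frame: x ahead of the robot, y to its left, z up, the work surface at z = 0. Lengths are in m, angles in rad, forces in N, time in s.
With the tool pointing down it reaches from about 0.275 to 0.875 m from the base axis. Payload 12.5 kg.
Tool frame: the origin (TCP) lies at the very end of the fingers, on their centre line; the grasp point (between the pads) lies 19 mm behind it; z points along the fingers, y is the line along which they close (so a half turn about z gives the same grasp; the last joint's range is limited). The gripper opens to 85 mm and grips with 20 to 120 N. Pads are 22 mm wide; open, the fingers measure 114 mm over their backs; the gripper's body (76 mm by 85 mm) begins 54 mm behind the grasp point. The pads swing forward as they close: fully open they stand 13 mm farther back than shut.
Start: joints at [1.154, 0.351, 1.652, -0, 1.139, -0.085], TCP at [0.179, 0.52, 0.231] pointing down, gripper open.
Joint ranges: [-2.75, 2.75], [-0.79, 2.1], [0.01, 2.65], [-1.57, 4.71], [0.07, 3.14], [-2.87, 2.87]. Speed limits (rad/s): [2.22, 2.22, 2.79, 3.14, 3.14, 3.14].

### API

Orientations are given as a 3x3 rotation matrix whose columns are the frame's x, y, z axes.
In Python, from bench import manip gives the robot as it stands. Calls block until the motion is done:
- manip.move_ptp(position, orientation): joint-space move of the TCP to a pose.
- manip.move_l(position, attitude=None, max_speed=0.15): straight line of the TCP; attitude=None keeps the orientation; max_speed is the mean speed in m/s.
- manip.move_j(angles): joint-space move.
- manip.set_gripper(opening, effort=None): opening from 0.0 (shut) to 1.0 (fully open); effort is the grip in N (None keeps the last); returns when the fingers have stopped.
- manip.dwell(seconds).
- manip.inverse_kinematics(position, orientation): joint angles nearest the present ones, or None.
- manip.grab_frame(name): name is "scene" or "top" or "wrist"; returns (picture, depth): 480x640x3 uint8, red, green, blue; 480x640 float32, m along the optical axis (not along the pixel's ray), 0 where there is no reading.
- manip.get_calibration(name): a dict with "camera_matrix" (3x3 intrinsics, pixels), "R" (3x3) and "t" (3): a world point X has camera coordinates R X + t. Camera axes: x right, y down, z forward; pixel columns grow to the right and rows downward; lengths in m; the calibration is good to about 2 mm. A picture is of the moment at which its call begins: read the wrist's pose just before it. get_calibration takes no time and is no camera call; for the wrist camera it gives the pose at the moment of the call.
A pose or a line that the arm cannot do raises manip.Unreachable and nothing moves.
- manip.sign_off(): hands the job in; it is judged then, once.
Trained networks look in the newest picture that a camera, given by its name, has taken for a name from the list of things; names that differ only in an ending like _2 or _b are one class to them, and where a whole thing is asked for, a point or a joint stands for the part that bears it (a point fixed in the world has none). Each returns a list of dicts, best first, with "confidence" (0 to 1); they miss things now and then, are a little off and sometimes report something else, mostly with a low value. They report only what shows in the picture. A call takes as long as a camera call. They do not tell look-alikes from the thing itself.
- manip.look_for(camera, name): "at" ([x, y, z] in m, in world coordinates, good to about 4 mm: the middle of the surface that is visible of it).
Readings, each from a call of its own:
- manip.current_time(): time.
- manip.current_qpos(): joint angles.
- manip.current_joint_vel(): joint speeds.
- manip.current_joint_torque(): joint torques, N m.
- manip.current_ee_pos(): TCP position.
- manip.current_tcp_rot(): TCP orientation.
- manip.current_force(): force on the tool from outside, world axes, zero at the start.
- manip.current_ft_torque(): the same for the moment, N m.
- manip.current_grip_width(): opening from 0.0 (shut) to 1.0 (fully open).
- manip.current_grip_force(): force on a finger pad.
Only numpy, scipy, OpenCV 4.12 (cv2) and the standard library are available. Lean on these libraries where they do the work, as an engineer would, in place of code of your own. Each camera call takes 0.05 s, during which the arm holds its last target. There are 200 camera calls.

## Working session

There is one attempt and no reset: what is moved stays moved. The work goes in short steps, each a Python script; the robot and the scene stay as the last script left them, time stands still between calls to the robot, and variables do not carry over. Pictures are saved under pics/ and viewed, at most 10 in all, crops included, and the job is handed in when it is done.

```bash
mkdir -p pics; ls
python3 - <<'E'
from bench import manip
import cv2,numpy as np
a,_=manip.grab_frame("top"); b,_=manip.grab_frame("scene")
im=np.hstack([a,b])[:,:,::-1]
cv2.imwrite("pics/top.png",a[:,:,::-1]);cv2.imwrite("pics/scene.png",b[:,:,::-1])
for n in ["rack","tray","tip_box","marker","reagent_bottle","sample_jar"]:
    print(n,[(np.round(d["at"],3),round(d["confidence"],2)) for d in manip.look_for("top",n)])
print(manip.get_calibration("top"),manip.current_time(),manip.current_tcp_rot())
E
```

```text
pics
rack [(array([ 0.564, -0.088,  0.023]), 0.94), (array([ 0.615, -0.293,  0.022]), 0.68)]
tray [(array([0.557, 0.099, 0.007]), 0.77)]
tip_box [(array([0.438, 0.182, 0.078]), 0.96)]
marker [(array([ 0.417, -0.331,  0.012]), 0.88), (array([ 0.565, -0.084,  0.023]), 0.67)]
reagent_bottle [(array([0.672, 0.164, 0.065]), 0.74), (array([0.607, 0.173, 0.056]), 0.19)]
sample_jar [(array([0.605, 0.174, 0.053]), 0.82)]
{'camera_matrix': array([[460.7496342 ,   0.        , 322.38705599],
       [  0.        , 460.7496342 , 234.52750362],
       [  0.        ,   0.        ,   1.        ]]), 'R': array([[ 0.08521951, -0.99636151, -0.00117451],
       [-0.97187473, -0.08286529, -0.22043787],
       [ 0.21953849,  0.01992708, -0.97540031]]), 't': array([-0.08251275,  0.58145964,  0.72616608])} 0.4 [[-9.45462929e-01  3.25729719e-01 -2.67647446e-05]
 [ 3.25729719e-01  9.45462918e-01 -1.46101880e-04]
 [-2.22846509e-05 -1.46851984e-04 -9.99999989e-01]]
```

View pics/top.png

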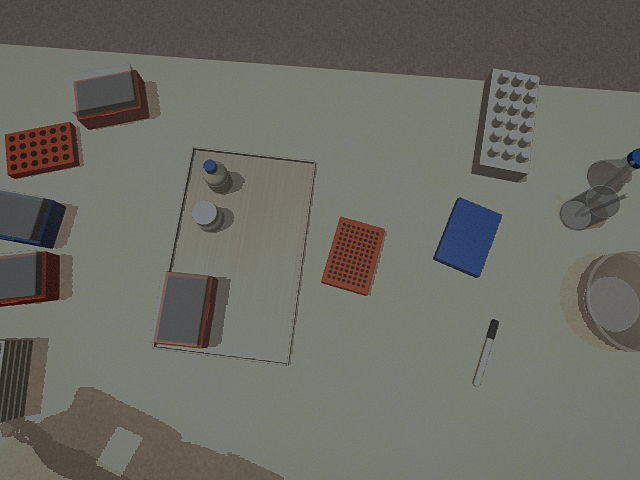

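View pics/scene.png

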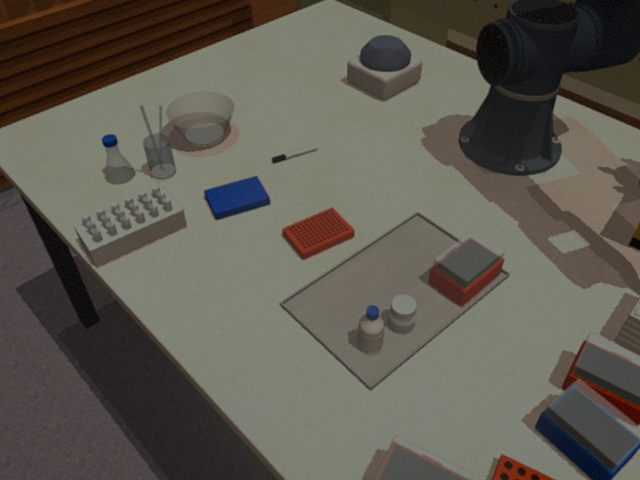

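The top view shows the tray's near edge running from px (316,162) to (290,363). The red rack is at (354,256) and its blue look-alike at (468,237). Next I measure the edge and the rack accurately.

```bash
cat > h.py <<'E'
from bench import manip
import numpy as np,cv2
def unproj(c,px,z):
    K,R,t=c["camera_matrix"],c["R"],c["t"]; o=-R.T@t
    d=(R.T@np.linalg.inv(K)@np.c_[np.asarray(px,float),np.ones(len(px))].T).T
    return o+d*((z-o[2])/d[:,2])[:,None]
E
python3 - <<'E'
from h import *
im=cv2.imread("pics/top.png")
c=manip.get_calibration("top")
print(unproj(c,[(193,149),(316,162),(290,363),(155,347)],.01))
hsv=cv2.cvtColor(im,cv2.COLOR_BGR2HSV)
m=((hsv[...,0]<15)&(hsv[...,1]>110)&(hsv[...,2]>60)).astype(np.uint8)
m[:, :310]=0;m[:,400:]=0;m[:200]=0;m[310:]=0
m=cv2.morphologyEx(m,cv2.MORPH_CLOSE,np.ones((7,7)))
b=cv2.boxPoints(cv2.minAreaRect(cv2.findNonZero(m)));print(b);w=unproj(c,b,.022);print(w,w.mean(0),np.linalg.norm(np.diff(w,axis=0),axis=1))
x=cv2.resize(im[130:380,140:410],None,fx=2.2,fy=2.2,interpolation=cv2.INTER_CUBIC);cv2.imwrite("pics/crop.png",x)
E
```

```text
[[ 0.74535015  0.23025315  0.01      ]
 [ 0.73893614 -0.00740175  0.01      ]
 [ 0.36693043  0.00478978  0.01      ]
 [ 0.37362702  0.2420151   0.01      ]]
[[320.4151  282.54715]
 [339.47168 215.84906]
 [385.43396 228.98114]
 [366.37738 295.67923]]
[[ 0.5088758  -0.03581159  0.022     ]
 [ 0.63356018 -0.06000899  0.022     ]
 [ 0.61603686 -0.14510765  0.022     ]
 [ 0.49270235 -0.11836584  0.022     ]] [ 0.5627938  -0.08982352  0.022     ] [0.12701067 0.08688412 0.12620035]
```

View pics/crop.png

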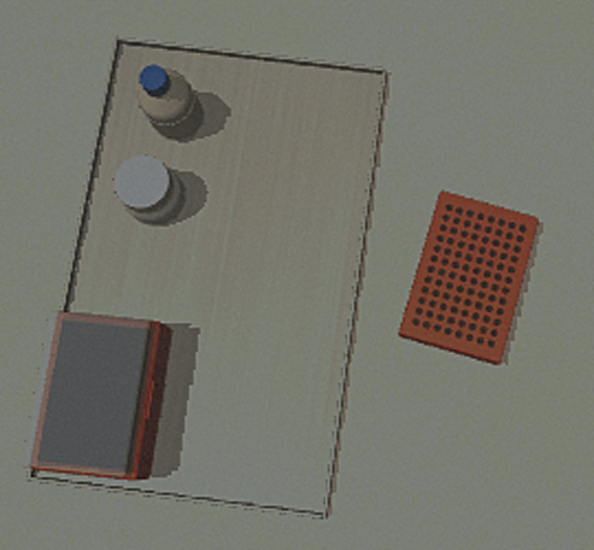

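The crop confirms the near edge and the rack, which is skewed about 9° to the tray. I'll go behind the rack and touch the bench to calibrate fingertip height. Then I'll push with both fingers open so the rack squares up.

```bash
cat >> h.py <<'E'
u=np.array([.03,1,0]);u/=np.linalg.norm(u); Z=np.array([0,0,1.])
def down(s=1):  # tool x = s*u, z down
    x=s*u; z=-Z; return np.c_[x,np.cross(z,x),z]
edge=np.array([.553,-.002,.01])
F=lambda: manip.current_force()
E
python3 - <<'E'
from h import *
best=None
for s in (1,-1):
    q=manip.inverse_kinematics([.556,-.19,.12],down(s)); print(s,q)
    if q is not None and (best is None or abs(q[5])<abs(best[1][5])): best=(s,q)
s=best[0];O=down(s);print("s",s)
manip.move_ptp([.556,-.19,.20],O)
manip.move_l([.556,-.19,.02],max_speed=.2)
f0=F();print(manip.current_time(),f0,manip.current_grip_width())
z=.008
while z>-.014:
    manip.move_l([.556,-.19,z],max_speed=.05); f=F()-f0
    print(round(z,4),f.round(2),round(manip.current_time(),2))
    if f[2]>2: break
    z-=.002
E
```

```text
1 [-4.08508033e-01  5.49776465e-01  1.64641344e+00 -4.44089210e-16
  9.45402752e-01 -3.78517029e-01]
-1 [-4.08508033e-01  5.49776465e-01  1.64641344e+00 -4.44089210e-16
  9.45402752e-01  2.76307563e+00]
s 1
4.2833 [ 1.27722851 -0.30436748 -0.21463166] 0.9972563751734648
0.008 [-1.32 -0.01  0.11] 4.67
0.006 [-0.98 -0.41  0.12] 4.92
0.004 [-2.22 -0.42  0.98] 5.17
0.002 [-0.5   0.6   0.59] 5.42
0.0 [-1.03 -0.28  0.86] 5.67
-0.002 [-1.72  0.29  0.3 ] 5.92
-0.004 [-0.71  0.36  0.66] 6.17
-0.006 [-0.4   0.16 -0.56] 6.42
-0.008 [-1.63  0.8   0.61] 6.67
-0.01 [-2.14  0.18  0.51] 6.92
-0.012 [-1.62  0.27  0.02] 7.17
```

Run:
```python
from h import *
base=np.array([.562,edge[1],0])
def P(d,z): p=base+u*d; p[2]=z; return p
manip.move_l(P(-.185,-.008),max_speed=.1); f0=F()
manip.move_l(P(-.115,-.008),max_speed=.05)
print(manip.current_time(),(F()-f0).round(2))
d=-.115
while d<-.07:
    d+=.002; manip.move_l(P(d,-.008),max_speed=.03); f=F()-f0
    print(round(d,4),f.round(2),manip.current_ee_pos().round(4))
    if f@u<-5: break
a,_=manip.grab_frame("top");cv2.imwrite("pics/t2.png",cv2.resize(a[130:380,140:410,::-1],None,fx=2.2,fy=2.2,interpolation=cv2.INTER_CUBIC))
b,_=manip.grab_frame("scene");cv2.imwrite("pics/s2.png",cv2.resize(b[150:350,230:480,::-1],None,fx=3,fy=3,interpolation=cv2.INTER_CUBIC))
print(manip.current_time())
```

```text
8.975 [ 0.89  0.27 -0.59]
-0.113 [ 1.    0.37 -0.29] [ 0.5586 -0.1149 -0.008 ]
-0.111 [ 0.33 -0.6  -0.56] [ 0.5587 -0.1128 -0.008 ]
-0.109 [-0.12 -0.66  0.2 ] [ 0.5587 -0.1108 -0.008 ]
-0.107 [ 0.94 -0.34 -0.48] [ 0.5588 -0.1088 -0.008 ]
-0.105 [ 0.94  0.43 -0.45] [ 0.5588 -0.1068 -0.008 ]
-0.103 [ 0.31 -0.02  0.25] [ 0.5589 -0.1048 -0.008 ]
-0.101 [ 0.45 -0.51  0.23] [ 0.559  -0.1028 -0.008 ]
-0.099 [ 1.14 -0.23 -0.06] [ 0.559  -0.1008 -0.008 ]
-0.097 [ 0.38 -0.05 -0.23] [ 0.5591 -0.0988 -0.008 ]
-0.095 [ 0.74 -0.27 -0.45] [ 0.5592 -0.0968 -0.008 ]
-0.093 [ 0.26 -0.84 -0.08] [ 0.5592 -0.0948 -0.008 ]
-0.091 [ -2.82 -14.16   1.36] [ 0.5591 -0.0945 -0.0079]
12.075
```

View pics/t2.png

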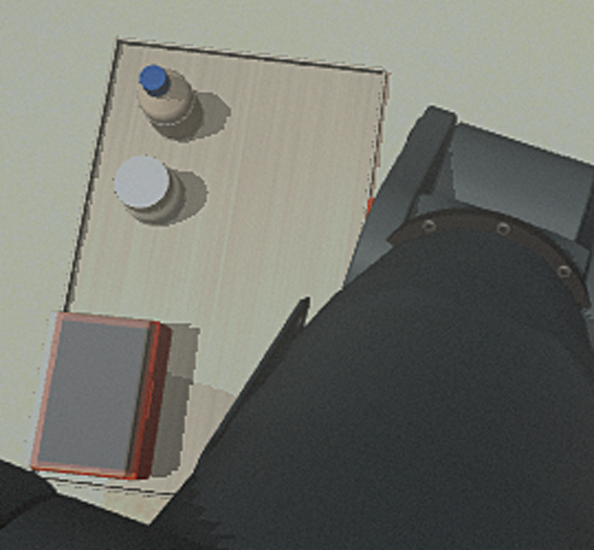

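View pics/s2.png

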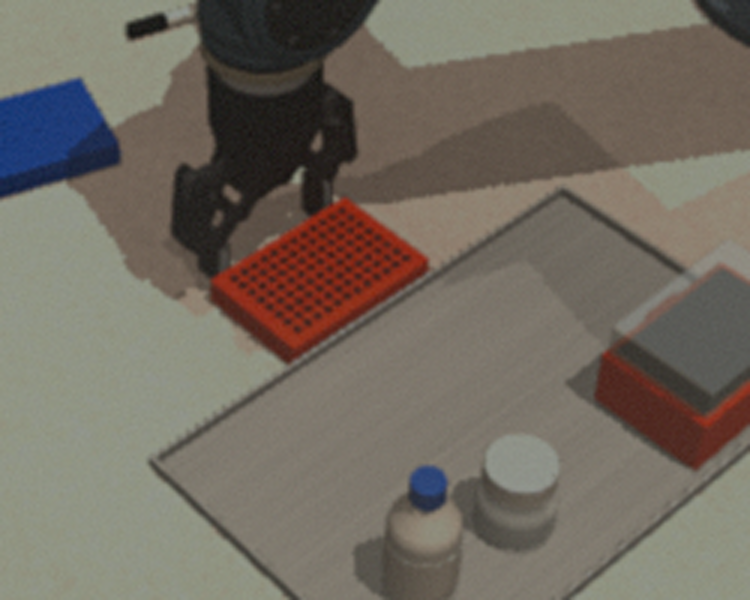

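The rack sits flat and square against the rim, with both fingertips on its outer side and 14 N pressing. I'll do the tip-up under force control, first to about 45°.

```bash
cat >> h.py <<'E'
base=np.array([.562,edge[1],0])
C0=np.array([-.0926,-.008])      # TCP (d,z) at contact, theta=0
PIV=C0+[.085,.005]
def rot(t,v): c,s=np.cos(t),np.sin(t); return np.array([v[0]*c+v[1]*s,-v[0]*s+v[1]*c])
def tip(degs,delta,target,f0,kp=.05e-3):
    for g in degs:
        t=np.radians(g); n=np.array([np.cos(t),-np.sin(t)])
        c=PIV+rot(t,[-.085,-.005])+delta*n
        p=base+u*c[0]; p[2]=c[1]
        manip.move_l(p,max_speed=.03)
        f=np.mean([F()-f0 for _ in range(3)],0); f2=np.array([f@u,f[2]])
        N=-f2@n; T=-f2@np.array([-n[1],n[0]])
        print(g,"N %.1f T %.1f d %.2fmm"%(N,T,delta*1e3),f.round(1))
        if N>60: break
        delta+=np.clip(kp*(target-N),-.8e-3,.8e-3)
    return delta
E
python3 - <<'E'
from h import *
f0=np.array([.3,-.4,-.5])
d=tip(range(0,49,4),.0016,11,f0)
print(d,manip.current_time())
b,_=manip.grab_frame("scene");cv2.imwrite("pics/s3.png",cv2.resize(b[130:350,230:480,::-1],None,fx=2.6,fy=2.6,interpolation=cv2.INTER_CUBIC))
E
```

```text
0 N 12.9 T -1.4 d 1.60mm [ -3.1 -12.8   1.4]
4 N 7.9 T -0.0 d 1.50mm [-2.  -7.9  0.6]
8 N 6.6 T -0.3 d 1.66mm [-2.9 -6.5  1.3]
12 N 6.2 T 0.5 d 1.87mm [-2.7 -6.1  0.8]
16 N 4.6 T 0.7 d 2.12mm [-2.2 -4.5  0.6]
20 N 6.8 T 0.5 d 2.44mm [-1.9 -6.5  1.9]
24 N 6.0 T -0.4 d 2.65mm [-2.3 -5.2  2.8]
28 N 6.7 T -0.5 d 2.90mm [-1.8 -5.6  3.5]
32 N 8.0 T 0.1 d 3.12mm [-2.2 -6.8  4.1]
36 N 6.9 T -0.0 d 3.26mm [-2.6 -5.5  4.1]
40 N 7.8 T 0.4 d 3.47mm [-3.  -6.2  4.7]
44 N 7.9 T 0.2 d 3.63mm [-2.3 -5.8  5.3]
48 N 10.2 T 0.5 d 3.78mm [-4.2 -7.1  7.3]
0.0038203988100942413 16.425
```

View pics/s3.png

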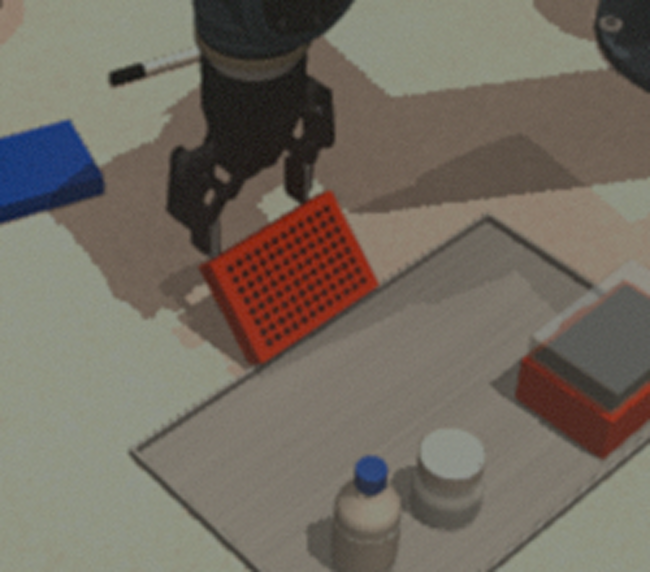

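The rack is held at about 48°, square on the rim. I'll continue past upright.

Run:
```python
from h import *
f0=np.array([.3,-.4,-.5])
d=tip(range(52,85,4),.0038,9,f0)
d=tip(range(86,105,3),d,7,f0)
p=manip.current_ee_pos()
manip.move_l(p+[0,0,.03],max_speed=.05)
print(manip.current_time())
manip.dwell(.3)
b,_=manip.grab_frame("scene");cv2.imwrite("pics/s4.png",cv2.resize(b[130:350,230:480,::-1],None,fx=2.6,fy=2.6,interpolation=cv2.INTER_CUBIC))
```

```text
52 N 9.8 T 0.8 d 3.80mm [-3.9 -6.6  7.2]
56 N 11.2 T 0.8 d 3.76mm [-4.3 -6.9  8.9]
60 N 11.7 T 0.9 d 3.65mm [-4.5 -6.5  9.7]
64 N 10.5 T 1.1 d 3.51mm [-4.7 -5.4  8.9]
68 N 13.8 T 0.4 d 3.44mm [-4.2 -5.4 12.7]
72 N 12.1 T 0.2 d 3.20mm [-4.6 -3.8 11.4]
76 N 14.0 T 0.9 d 3.05mm [-4.5 -4.1 13.4]
80 N 14.6 T 1.9 d 2.80mm [-5.1 -4.3 14.1]
84 N 14.3 T 0.4 d 2.51mm [-4.9 -1.8 14.2]
86 N 14.6 T 0.6 d 2.25mm [-4.  -1.5 14.5]
89 N 13.6 T 1.4 d 1.87mm [-3.1 -1.5 13.6]
92 N 13.0 T 1.0 d 1.54mm [-3.5 -0.5 13. ]
95 N 13.5 T 1.7 d 1.24mm [-3.6 -0.5 13.6]
98 N 14.0 T 1.7 d 0.92mm [-3.2  0.4 14.1]
101 N 15.1 T 1.6 d 0.56mm [-3.5  1.4 15.1]
104 N 15.0 T 1.9 d 0.16mm [-4.2  1.9 15. ]
22.375
```

View pics/s4.png

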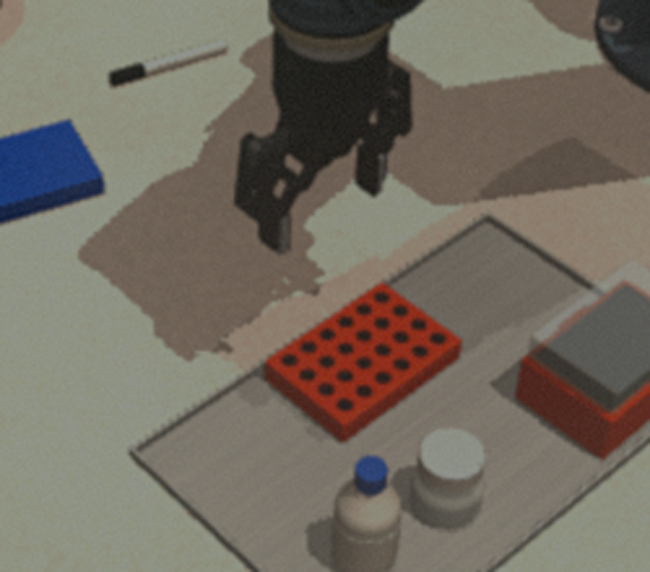

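The rack has flipped over with its large wells up. I'll retract and check from the depth image that it lies flat rather than propped on the rim.

Run:
```python
from h import *
p=manip.current_ee_pos()
manip.move_l([p[0]-.02,p[1]-.05,.2],max_speed=.15)
manip.move_ptp([.35,-.25,.25],down(1))
for cam in ("top","scene"):
    a,D=manip.grab_frame(cam);c=manip.get_calibration(cam)
    v,x=np.mgrid[:480,:640]; K=c["camera_matrix"]
    X=np.stack([(x-K[0,2])/K[0,0]*D,(v-K[1,2])/K[1,1]*D,D],-1).reshape(-1,3)
    W=(X-c["t"])@c["R"]
    hsv=cv2.cvtColor(a,cv2.COLOR_RGB2HSV).reshape(-1,3)
    m=(hsv[:,0]<15)&(hsv[:,1]>110)&(W[:,1]>-.06)&(W[:,1]<.12)&(W[:,0]>.46)&(W[:,0]<.68)&(W[:,2]>.018)&(D.ravel()>0)
    Q=W[m];A=np.c_[Q[:,:2],np.ones(len(Q))];s=np.linalg.lstsq(A,Q[:,2],rcond=None)[0]
    r=Q[:,2]-A@s; k=abs(r)<.003; s=np.linalg.lstsq(A[k],Q[k,2],rcond=None)[0]
    e=(Q-edge)@u
    print(cam,len(Q),"tilt deg",np.degrees(s[:2]).round(2),"z",Q[:,2].mean().round(4),"from edge",np.percentile(e,[1,50,99]).round(4),Q.mean(0).round(3))
    if cam=="top": cv2.imwrite("pics/t5.png",a[:,:,::-1])
for n in ["tip_box","marker","reagent_bottle","sample_jar"]:
    manip.grab_frame("top"); print(n,[(np.round(d["at"],3)) for d in manip.look_for("top",n)][:1])
print(manip.current_time())
```

```text
top 2444 tilt deg [-0.06  0.  ] z 0.0232 from edge [0.0134 0.0551 0.0967] [0.56  0.053 0.023]
scene 1979 tilt deg [-0.26 -0.26] z 0.0245 from edge [0.0143 0.0586 0.0975] [0.567 0.056 0.024]
tip_box [array([0.44 , 0.182, 0.075])]
marker [array([ 0.419, -0.331,  0.014])]
reagent_bottle [array([0.674, 0.165, 0.067])]
sample_jar [array([0.608, 0.176, 0.056])]
25.175
```

View pics/t5.png

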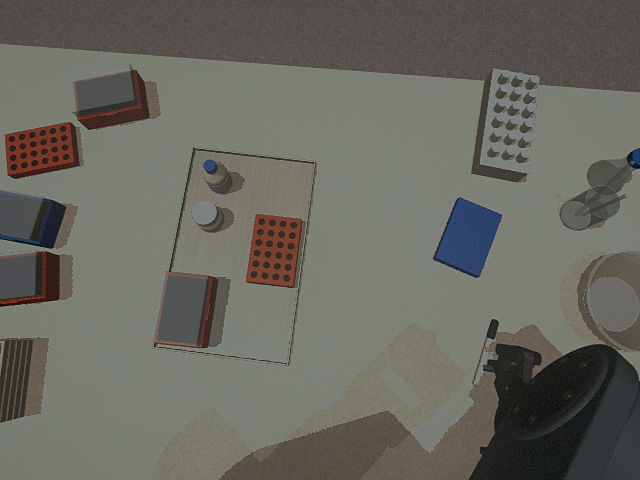

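The rack lies flat in the tray at px (274,251) with its large wells up. Its tilt is under 0.4°, and its centre is about 55 mm inside the edge (tray x about -0.065). Nothing else has moved, so I'm handing in.

```bash
python3 -c "
from bench import manip
print(manip.sign_off())"
```

```text
the job is handed in; nothing more can be done
None
```

The rack was pushed to the rim, tipped over it and now lies flat on the tray floor with its large wells up; the tip box, bottle, jar and marker stayed where they were, and the job was handed in at about 25 s of the 45 s allowed.

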